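# Pass an inspected seal cassette through the one-way gate

## Robot

A 6-joint arm with a two-finger parallel gripper is mounted at the origin on the work surface. World frame = base frame: x ahead of the robot, y to its left, z up, the work surface at z = 0. Lengths are in m, angles in rad, forces in N, time in s.
With the tool pointing down it reaches from about 0.275 to 0.775 m from the base axis. Payload 14.6 kg.
Tool frame: the origin (TCP) lies midway between the tips of the shut fingers; the grasp point (between the pads) lies behind it (bot.grip_depth is the z of the grasp point in the tool frame, in m); z points along the fingers, y is the direction in which the jaws open and shut (so a half turn about z gives the same grasp; the last joint's range is limited). The gripper opens to 85 mm and grips with 20 to 120 N. Pads are 22 mm wide; open, the fingers measure 114 mm over their backs; the gripper's body (76 mm by 85 mm) begins 54 mm behind the grasp point. The pads swing forward as they close: fully open they stand 13 mm farther back than shut.
Start: joints at [1.059, 0.263, -0.048, 1.259, 0, 1.415], TCP at [0.183, 0.492, 0.231] pointing down, gripper open.
Joint ranges: [-2.65, 2.65], [-0.89, 1.7], [-1.18, 1.37], [-2.13, 2.11], [-1.35, 1.29], [-3.14, 3.14]. Speed limits (rad/s): [1.89, 1.89, 2.57, 2.79, 3.14, 3.14].

## Interface

Orientations are given as a 3x3 rotation matrix whose columns are the frame's x, y, z axes.
In Python, from workcell import bot, optics gives the robot as it stands.
- The arm moves only by the tool drive_tool, never from a script. Its argument "rows" is one flat list of numbers, 7 for each row, row after row: the shift along the tool's x, y, z in mm, then the turn, a rotation vector about the tool's x, y, z in degrees, then the gripper's target within -1 to 1 (shut at 1, half-way at 0, fully open at -1). A call has 1 to 8 rows; each row is the pose to reach, as a shift and turn from the pose measured when the call began, along the tool's axes at that moment; what a row does not reach only later rows make up. A row lasts 1/12 s, in which the tool goes at most 41.7 mm and 7.16 degrees, less where a joint would pass 70% of its speed; a pose out of reach is approached as far as the arm can. A call with a gripper value outside its range is refused whole. The fingers move at their own pace and stop on an object; "grip_force" is the grip in N (left out, the last holds). Time passes only in rows, so rows that repeat a pose let the fingers close. It gives the time, the measured TCP pose, the force and the opening at its end, in the units of the state.
- bot.sense(): the state, without advancing time (a new reading comes with each control period).
- optics.snapshot(name): name is "side" or "top" or "wrist"; returns a dict with "pixels" (480x640x3 uint8, red, green, blue), "K" (3x3 intrinsics, pixels), "k1" (the pictures are not rectified: a ray, as slopes to the right and down, at radius r is drawn at 1 + k1 r^2 times it, then the intrinsics apply), "world_from_camera" (4x4, takes a point from camera to world coordinates). Camera axes: x right, y down, z forward; pixel columns grow to the right and rows downward; lengths in m; the calibration is good to about 2 mm. A picture is of the moment at which its call begins. There is no depth.
- bot.job_done(): hands the job in, once; it reports no verdict.
Trained networks look in a picture, given as the dict that the camera call returned (one of the last four; its "shot" number tells which), for a name from the list of things; names that differ only in an ending like _2 or _b are one class to them, and where a whole thing is asked for, a point or a joint stands for the part that bears it (a point fixed in the world has none). Each returns a list of dicts, best first, with "score" (0 to 1); they miss things now and then, are a little off and sometimes report something else, mostly with a low value. They report only what shows in the picture. A call takes as long as a camera call.
- optics.find_in(thing, picture): "box" ([left, top, right, bottom] in pixels, round what is visible of it).
- optics.masks_of(thing, picture): "region" (480x640 bool, what is visible of it) and "box" ([left, top, right, bottom] in pixels, round what is visible of it).
- optics.place_of(thing, picture): "at" ([column, row] in pixels: a listed point, or the origin of a listed thing).
The state is a dict: "time": time; "joints": joint angles; "qd": joint speeds; "joint_efforts": joint torques, N m; "eef_pos": TCP position; "ee_rot": TCP orientation; "ft_force": force on the tool from outside, world axes, zero at the start; "ft_torque": the same for the moment, N m; "finger_gap": opening from 0.0 (shut) to 1.0 (fully open).
Only numpy, scipy, OpenCV 4.12 (cv2) and the standard library are available. Lean on these libraries where they do the work, as an engineer would, in place of code of your own. Each camera call takes 0.05 s, during which the arm holds its last target. There are 200 camera calls.

## Task

Take the grey seal cassette from the black viewing plate, put it down gently on the open apron of the pass-through lane, lengthwise, and slide it along the lane floor (never lifting it over) through the sprung one-way flap. Keep pushing, by feel, until it presses the sprung counter plunger at the lane's end about half-way in, never hard or to its bottom; then take the robot out so that the flap is shut behind the cassette, and leave the bottle, the jar and the rubber seal where they are.

Things in the scene. Friction and masses are not known exactly. Their poses are not given: they have to be found in the camera images.
- cassette_mid (a point): centre (half-way up) of the cassette, a grey plastic block 56 long (its x) x 44 wide (its y) x 36 high (its z, up), 0.25 kg (varies), its upright corners relieved (4 mm steps at both ends, so each end face is 36 wide), two thin white discs on top. Either end may go first. It starts on the viewing plate.
- plate: black viewing plate fixed on the bench, 240 (x) x 200 (y) x 12 high; origin at the centre of its underside
- lane: aluminium pass-through lane fixed on the bench; origin on the bench under the middle of the gate; +x = pushing direction, z up. Floor plate 4 thick, 124 wide, from x = -170 to 225 mm. Lane 50 wide inside (cassette has 3 play a side), open above, walls 6 thick, tops 38 above the bench. From x = 0 to 66 the +y wall stands back to y = 43 to house the open flap, then slants back to y = 25 at x = 90.
- apron (a point): centre of the lane's open apron, on its floor (4 mm above the bench), axes as the lane's, at x = -135 in the lane frame. The apron has no walls for 35 mm either way along x and is 124 wide; then (lane x = -100 to -70) the walls funnel from 84 to 50 apart.
- far_end (a point): middle of the lane's far end, on its floor, 225 mm beyond the gate. The grey counter (40 long, 48 wide, 36 high) stands in the lane before it with its plunger facing the gate; the free plunger face is anywhere from 130 to 160 mm beyond the gate, set differently every time and not measured: it must be felt.
- flap_panel (a joint): black flap across the lane at lane x = 0, 57 wide, top 37 above the bench, upright hinge at lane y = 36. 0 = shut, opens only to +x, to 1.5 rad. Sprung shut (0.06 N m + 0.05 per rad): the cassette opens it with up to about 6 N; it presses cassette and fingers to -y. It swings out to lane x = 60: the whole cassette must be beyond that for it to shut.
- plunger (a joint): round steel plunger (28 diameter, centre 22 above the bench) on the counter; 0 = free, grows in m as pressed to lane +x, bottoms at 0.010. It begins to give at 2.4 N and takes 1.2 N more per mm. It counts from 0.0025; beyond 0.0075 (about 11 N) is harmful. It springs back when released and moves the cassette back with it, which is fine.
- bottle: bystander: white plastic bottle, 52 diameter, 130 high, origin under its centre
- jar: bystander: amber jar with white lid, 56 diameter, 60 high, origin under its centre
- seal: bystander: black rubber ring, 56 outer diameter, 12 high, origin under its centre

How it is judged:
On the way, in this order (a step that is already met when the one before it is completed fails the run):
1. the cassette stands on the apron, lengthwise (x of cassette_mid in the frame of lane between -0.185 and -0.05 m and y of cassette_mid in the frame of lane between -0.04 and 0.04 m and z of cassette_mid in the frame of lane below 0.027 m and angle between the x axis of cassette_mid and the x axis of lane, either way round below 0.5 rad), for 0.2 s.
2. the cassette slides through the gate on the lane floor, with the flap pushed open (value of joint flap_panel above 0.7 rad and x of cassette_mid in the frame of lane between -0.025 and 0.04 m and y of cassette_mid in the frame of lane between -0.03 and 0.03 m and z of cassette_mid in the frame of lane below 0.027 m), for 0.1 s.
3. the cassette presses the counter plunger in by more than 2.5 mm (value of joint plunger above 0.0025 m and x of cassette_mid in the frame of lane above 0.09 m and contact force between cassette and counter above 1 N), for 0.1 s.
At the end, for the whole second after the job is handed in: The flap is shut (within 0.08 rad) behind the cassette, which rests flat on the lane floor between the flap and the counter (its centre 88 to 150 mm beyond the gate, upright within 0.1 rad), at rest and released (value of joint flap_panel below 0.08 rad and x of cassette_mid in the frame of lane between 0.088 and 0.15 m and y of cassette_mid in the frame of lane between -0.02 and 0.02 m and z of cassette_mid in the frame of lane below 0.027 m and angle between cassette_mid's own z axis and vertical below 0.1 rad and linear speed of cassette below 0.02 m/s); the robot touches nothing.
It fails at once if the counter plunger is pressed in by more than 7.5 mm (value of joint plunger above 0.0075 m).
It fails at once if the cassette is banged down on or wedged in the lane (over 60 N) (contact force between cassette and lane above 60 N).
It fails at once if the robot presses on the lane or its flap with over 20 N (contact force between the fingers and lane above 20 N).
It fails at once if the cassette is lifted over the walled lane or the gate (x of cassette_mid in the frame of lane between -0.05 and 0.25 m and y of cassette_mid in the frame of lane between -0.05 and 0.05 m and z of cassette_mid in the frame of lane above 0.04 m).
It fails at once if a bystander is moved by more than 20 mm (distance of any of bottle, jar, seal from where it was at the start of the episode above 0.02 m).
It also fails if it takes over 66 s, if anything falls off the work surface, if the arm or the gripper's body presses on something with over 40 N, if the wrist force passes 120 N, or if a joint passes its speed limit or range.

## Working session

There is one attempt and no reset: what is moved stays moved. The work goes in short steps, Python scripts to look and compute and a tool call to move; the robot and the scene stay as the last step left them, time stands still between calls to the robot, and variables do not carry over. Pictures are saved under pics/ and viewed, about 8 in all and at most 12, crops included, and the job is handed in when it is done.

Besides the shell and the picture viewer there is one more tool, called after "Emit:" as name(argument=value, ...) on one line, values as JSON. drive_tool: Moves the arm, as the interface text tells. Its arguments: {"type":"object","properties":{"rows":{"type":"array","items":{"type":"number"}},"grip_force":{"type":"number"}},"required":["rows"]}

```bash
mkdir -p pics; cat > h.py <<'E'
import numpy as np, cv2
from workcell import bot, optics
def ray(p,uv):
    K=p["K"];x=(uv[0]-K[0,2])/K[0,0];y=(uv[1]-K[1,2])/K[1,1]
    rd=np.hypot(x,y);r=rd
    for _ in range(30): r=rd/(1+p["k1"]*r*r)
    s=r/rd if rd>0 else 1
    T=p["world_from_camera"];return T[:3,3],T[:3,:3]@np.array([x*s,y*s,1])
def at_z(p,uv,z):
    o,d=ray(p,uv);return o+d*(z-o[2])/d[2]
def proj(p,X):
    T=p["world_from_camera"];c=T[:3,:3].T@(np.array(X)-T[:3,3]);x,y=c[:2]/c[2];f=1+p["k1"]*(x*x+y*y)
    return [p["K"][0,0]*x*f+p["K"][0,2],p["K"][1,1]*y*f+p["K"][1,2]]
def snap(n,f=None):
    p=optics.snapshot(n);p["K"]=np.array(p["K"]);p["world_from_camera"]=np.array(p["world_from_camera"])
    if f: cv2.imwrite("pics/"+f+".png",p["pixels"][:,:,::-1])
    return p
E
python3 - <<'E'
from h import *
np.set_printoptions(precision=4,suppress=True)
print(bot.sense(), bot.grip_depth)
Z=dict(cassette_mid=.030,plate=0,lane=0,apron=.004,far_end=.004,bottle=0,jar=0,seal=0)
for c in ("top","side"):
    p=snap(c,c+"0");print(c,p["world_from_camera"][:3,3])
    for n,z in Z.items():
        for r in optics.place_of(n,p)[:2]: print(n,round(r["score"],2),np.round(r["at"],1),at_z(p,r["at"],z))
E
```

```text
{'time': 0.0, 'joints': array([ 1.0587,  0.2635, -0.0489,  1.2594,  0.    ,  1.4155]), 'qd': array([ 0.001 , -0.0006, -0.0003, -0.0015, -0.0006, -0.0007]), 'joint_efforts': array([  0.0016, -63.7618,  38.4564,   0.0139,   0.    ,  -0.    ]), 'eef_pos': array([0.1832, 0.4917, 0.2308]), 'ee_rot': array([[-0.937 ,  0.3492, -0.0005],
       [ 0.3492,  0.937 , -0.0009],
       [ 0.0002, -0.001 , -1.    ]]), 'ft_force': array([-0.8583, -0.5533,  0.0624]), 'ft_torque': array([-0.0171, -0.057 ,  0.0104]), 'finger_gap': 0.9975989263171235} -0.0187
top [0.4409 0.006  1.0171]
cassette_mid 0.77 [484.9 245.9] [ 0.5362 -0.3652  0.03  ]
plate 0.78 [474.1 244.8] [ 0.5419 -0.351   0.    ]
plate 0.38 [162.5 266.4] [0.4973 0.3828 0.    ]
lane 0.74 [285.8 271. ] [0.4844 0.0923 0.    ]
bottle 0.59 [160.1 263.4] [0.5044 0.3888 0.    ]
jar 0.75 [209.2 223.8] [0.5976 0.2747 0.    ]
seal 0.67 [453.6 176. ] [ 0.7086 -0.3107  0.    ]
seal 0.27 [209.3 222.9] [0.5998 0.2746 0.    ]
side [ 0.3763 -0.884   0.6793]
cassette_mid 0.62 [337.8 406.6] [ 0.5386 -0.371   0.03  ]
lane 0.82 [247.5 243.4] [0.4872 0.0873 0.    ]
apron 0.57 [269.  278.3] [ 0.5066 -0.0371  0.004 ]
far_end 0.78 [214.9 187.7] [0.4497 0.3189 0.004 ]
bottle 0.78 [231.3 175.3] [0.4947 0.3748 0.    ]
jar 0.74 [279.  191.1] [0.5887 0.2721 0.    ]
seal 0.77 [423.7 366.1] [ 0.6951 -0.3054  0.    ]
```

View pics/top0.png

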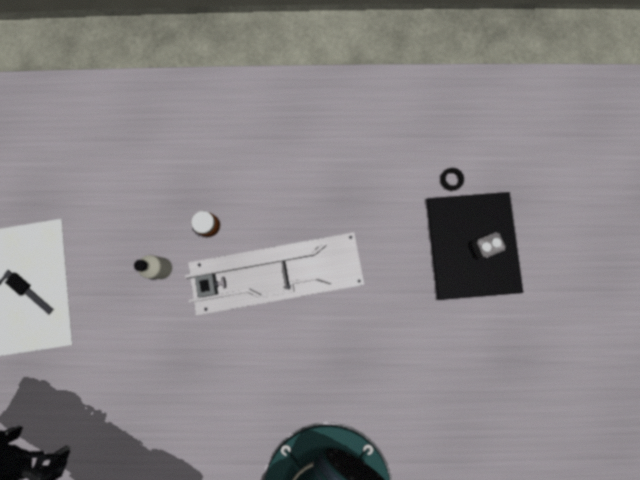

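View pics/side0.png

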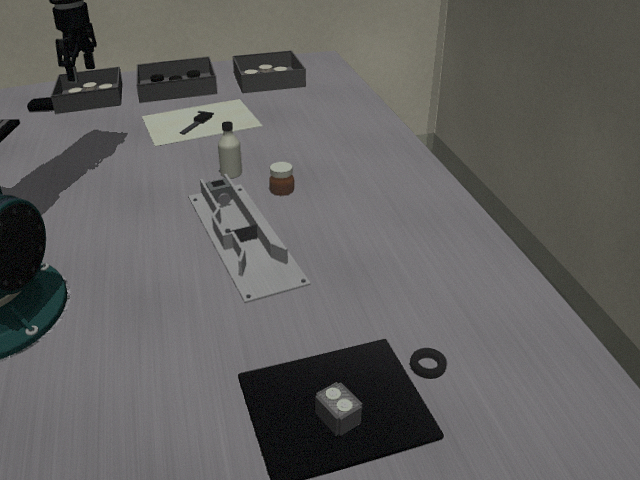

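Top view: cassette is on the black plate at about (487,245). The lane runs from about (362,260) at the apron end to (190,290) at the far end, with the flap at (285,275). Side view: cassette at (338,407), apron near (269,278), and the bottle and jar stand beyond the lane's far end. Next I'll refine the lane and cassette outlines.

```bash
python3 - <<'E'
from h import *
np.set_printoptions(precision=4,suppress=True)
p=snap("top");s=snap("side")
for n,z in (("lane",.004),("cassette_mid",.048)):
  for c,q in (("top",p),("side",s)):
    r=optics.masks_of(n,q)
    if not r: print(c,n,"none");continue
    m=r[0]["region"].astype(np.uint8)
    ct=max(cv2.findContours(m,0,2)[0],key=cv2.contourArea)
    W=np.array([at_z(q,u,z)[:2] for u in ct[:,0].astype(float)],np.float32)*1000
    print(c,n,r[0]["score"],cv2.minAreaRect(W))
# white floor: bright threshold, top
g=cv2.cvtColor(p["pixels"],cv2.COLOR_RGB2GRAY)
roi=g[225:325,175:375]; print(np.percentile(roi,[5,50,80,95]))
cv2.imwrite("pics/crop.png",cv2.resize(p["pixels"][215:325,175:375,::-1],None,fx=4,fy=4,interpolation=2))
a=at_z(s,[269,278.3],.004);f=at_z(s,[214.9,187.7],.004);L=at_z(s,[247.5,243.4],0)
d=(f-a)[:2];print("ang",np.degrees(np.arctan2(d[1],d[0])),np.linalg.norm(d))
for nm,z,off in (("far",.004,.225),("apron",.004,-.135)): 
  for q in(p,s):
    for r in optics.place_of({"far":"far_end"}.get(nm,nm),q)[:1]: print(nm,r["score"],at_z(q,r["at"],z))
E
```

```text
top lane none
side lane 0.76 ((474.7822570800781, 142.88302612304688), (127.8520736694336, 463.19146728515625), 9.820158004760742)
top cassette_mid none
side cassette_mid 0.68 ((533.8526611328125, -385.5867614746094), (60.12434768676758, 76.59803771972656), 20.454242706298828)
[141.95 152.   190.   198.  ]
ang 99.08732941236757 0.3605578048047452
far 0.96 [0.4493 0.312  0.004 ]
apron 0.57 [ 0.5101 -0.0454  0.004 ]
apron 0.57 [ 0.514 -0.039  0.004]
```

View pics/crop.png

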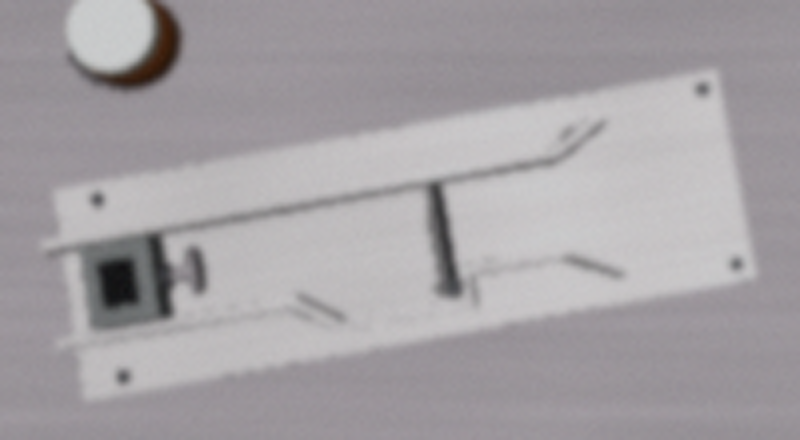

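Emit:
drive_tool(rows=[-40,0,0,0,0,0,-1,-80,0,0,0,0,0,-1,-110,-40,0,0,0,0,-1,-140,-80,0,0,0,0,-1,-170,-120,0,0,0,0,-1,-200,-160,0,0,0,0,-1,-230,-200,0,0,0,0,-1,-260,-240,0,0,0,0,-1])

```text
time: 2.07
eef_pos: [0.329, 0.2224, 0.2314]
ee_rot: [[-0.937, 0.349, 0.001], [0.349, 0.937, 0.0], [-0.0, 0.0, -1.0]]
ft_force: [0.9, -0.9, 0.4]
finger_gap: 1.001
```

The crop shows the floor plate corners at crop px (717,68), (756,276), (85,401) and (55,190). The flap is shut at about (445,240), and the counter and plunger are at (140,280).

Emit:
drive_tool(rows=[-30,-32,0,0,0,6,-1,-60,-64,0,0,0,12,-1,-90,-96,0,0,0,18,-1,-120,-128,0,0,0,24,-1,-150,-160,0,0,0,30,-1,-180,-192,0,0,0,36,-1,-210,-224,0,0,0,42,-1,-240,-256,0,0,0,50,-1])

```text
time: 2.73
eef_pos: [0.4575, -0.0858, 0.2316]
ee_rot: [[-0.344, 0.939, 0.001], [0.939, 0.344, 0.0], [-0.0, 0.001, -1.0]]
ft_force: [1.1, 0.7, 0.6]
finger_gap: 1.0
```

```bash
python3 - <<'E'
from h import *
np.set_printoptions(precision=4,suppress=True)
p=snap("top")
c=[(717,68),(756,276),(85,401),(55,190)]
W=np.array([at_z(p,[175+u/4-.375,215+v/4-.375],.004)[:2] for u,v in c]);print(W)
loc=np.array([[-.17,-.062],[-.17,.062],[.225,.062],[.225,-.062]])
a=loc-loc.mean(0);b=W-W.mean(0);print([np.linalg.norm(W[i]-W[i-1]) for i in range(4)])
th=np.arctan2((a[:,0]*b[:,1]-a[:,1]*b[:,0]).sum(),(a*b).sum());R=np.array([[np.cos(th),-np.sin(th)],[np.sin(th),np.cos(th)]])
o=W.mean(0)-R@loc.mean(0);print("lane",np.degrees(th),o,"apron",o+R@[-.135,0],"res",W-(loc@R.T+o))
s=bot.sense();print(s["eef_pos"],s["joints"])
E
```

```text
[[ 0.5752 -0.0679]
 [ 0.4536 -0.0883]
 [ 0.3848  0.2995]
 [ 0.5067  0.3205]]
[np.float64(0.39443616637528967), np.float64(0.12334080458790546), np.float64(0.3938799689700397), np.float64(0.12361905528321623)]
lane 99.99461518555349 [0.4848 0.0889] apron [ 0.5083 -0.0441] res [[-0.0002 -0.0001]
 [ 0.0003  0.001 ]
 [ 0.0001 -0.0002]
 [-0.0002 -0.0007]]
[ 0.4604 -0.0913  0.231 ] [-0.3688  0.1662 -0.1786  1.2234 -0.0014  0.8643]
```

Emit:
drive_tool(rows=[-40,-3,0,0,0,0,-1,-80,-6,0,0,0,0,-1,-120,-9,0,0,0,0,-1,-160,-12,0,0,0,0,-1,-200,-15,0,0,0,0,-1,-235,-18,0,0,0,0,-1,-265,-22,0,0,0,0,-1,-285,-24,0,0,0,0,-1])

```text
time: 3.45
eef_pos: [0.5323, -0.3711, 0.231]
ee_rot: [[-0.33, 0.944, 0.001], [0.944, 0.33, -0.002], [-0.002, 0.001, -1.0]]
ft_force: [0.8, -0.4, 1.3]
finger_gap: 1.0
```

```bash
python3 - <<'E'
from h import *
np.set_printoptions(precision=4,suppress=True)
p=snap("wrist","w1");s=bot.sense();print(s["eef_pos"],s["ee_rot"],p["world_from_camera"])
for r in optics.place_of("cassette_mid",p)[:1]: print(r["score"],r["at"],at_z(p,r["at"],.030))
for r in optics.masks_of("cassette_mid",p)[:1]:
    m=r["region"].astype(np.uint8);ct=max(cv2.findContours(m,0,2)[0],key=cv2.contourArea)
    W=np.array([at_z(p,u,.048)[:2] for u in ct[:,0].astype(float)],np.float32)*1000
    print(r["score"],r["box"],cv2.minAreaRect(W))
E
```

```text
[ 0.5327 -0.3732  0.2304] [[-0.329   0.9443  0.0013]
 [ 0.9443  0.329  -0.0026]
 [-0.0029  0.0003 -1.    ]] [[ 0.9441  0.3111  0.1093  0.5043]
 [ 0.3297 -0.8912 -0.3116 -0.2895]
 [ 0.0004  0.3303 -0.9439  0.3739]
 [ 0.      0.      0.      1.    ]]
0.69 [330.1, 211.2] [ 0.5374 -0.3767  0.03  ]
0.95 [302.8, 172.7, 358.1, 245.7] ((536.259033203125, -370.2389831542969), (44.089542388916016, 62.97133255004883), 22.039310455322266)
```

View pics/w1.png

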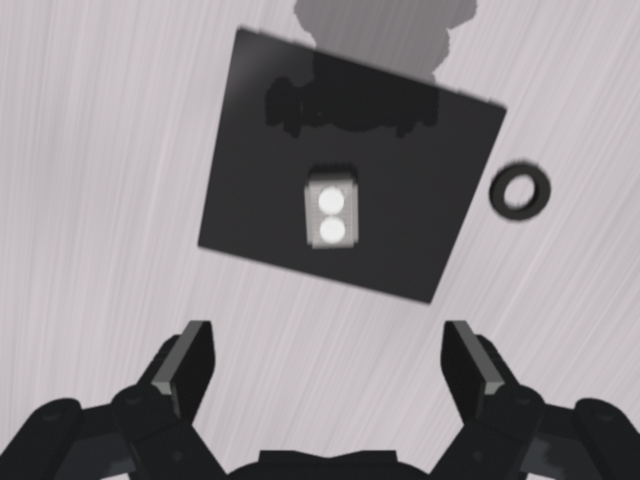

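The wrist view shows the cassette top, with its discs at (331,201) and (332,230). The long axis runs nearly vertical in the picture, and the seal is clear at (520,191).

```bash
python3 - <<'E'
from h import *
p=snap("wrist");g=cv2.cvtColor(p["pixels"],cv2.COLOR_RGB2GRAY)
m=np.zeros_like(g);m[180:248,308:356]=(g[180:248,308:356]>215)
n,l,st,ce=cv2.connectedComponentsWithStats(m)
ds=[ce[i] for i in range(1,n) if st[i,4]>150];print(ds,[st[i,4] for i in range(1,n)])
W=[at_z(p,d,.0485) for d in ds];print(W)
s=bot.sense();
if len(W)==2:
    c=(W[0]+W[1])/2;d=W[0]-W[1];print("ang",np.degrees(np.arctan2(d[1],d[0])),np.linalg.norm(d))
    print("tool delta",s["ee_rot"].T@(c-s["eef_pos"])*1000,"yaw y",np.degrees(np.arctan2(s["ee_rot"][1,1],s["ee_rot"][0,1])))
E
```

```text
[array([330.62603306, 200.25619835]), array([331.75892857, 229.11383929])] [np.int32(484), np.int32(448)]
[array([ 0.53276989, -0.3611636 ,  0.0485    ]), array([ 0.54198433, -0.38444663,  0.0485    ])]
ang 111.59155816891987 0.025040080321807445
tool delta [ -5.70362076   3.32621574 182.80621894] yaw y 19.31696434786284
```

Emit:
drive_tool(rows=[-6,3,20,0,0,-2.3,-1,-6,3,55,0,0,-2.3,-1,-6,3,90,0,0,-2.3,-1,-6,3,120,0,0,-2.3,-1,-6,3,140,0,0,-2.3,-1,-6,3,150,0,0,-2.3,-1,-6,3,150,0,0,-2.3,-1,-6,3,150,0,0,-2.3,-1])

```text
time: 4.32
eef_pos: [0.5374, -0.3727, 0.0823]
ee_rot: [[-0.369, 0.929, 0.002], [0.929, 0.369, -0.002], [-0.003, 0.001, -1.0]]
ft_force: [0.5, 0.3, 0.4]
finger_gap: 0.996
```

```bash
python3 - <<'E'
from h import *
s=bot.sense();c=np.array([.5374,-.3728,.018]);print(s["eef_pos"],s["ft_force"],s["ee_rot"].T@(c-s["eef_pos"])*1000,"yaw y",np.degrees(np.arctan2(s["ee_rot"][1,1],s["ee_rot"][0,1])))
E
```

```text
[ 0.53741371 -0.37270715  0.0823489 ] [0.46810671 0.30218421 0.43509893] [ 0.08108763 -0.11178407 64.34881661] yaw y 21.656365936300705
```

Emit:
drive_tool(rows=[0,0,25,0,0,0,-1,0,0,45,0,0,0,-1,0,0,58,0,0,0,-1,0,0,64,0,0,0,-1,0,0,64,0,0,0,-1,0,0,64,0,0,0,0.3,0,0,64,0,0,0,0.6,0,0,64,0,0,0,1], grip_force=35)

```text
time: 4.98
eef_pos: [0.5381, -0.3733, 0.0196]
ee_rot: [[-0.369, 0.929, 0.003], [0.929, 0.369, -0.003], [-0.004, 0.002, -1.0]]
ft_force: [-0.0, -0.6, -0.5]
finger_gap: 0.598
```

Emit:
drive_tool(rows=[0,0,0,0,0,0,1,0,0,0,0,0,0,1,0,0,0,0,0,0,1,0,0,0,0,0,0,1,0,0,0,0,0,0,1])

```text
time: 5.4
eef_pos: [0.5383, -0.3734, 0.0201]
ee_rot: [[-0.369, 0.929, 0.004], [0.929, 0.369, -0.004], [-0.005, 0.002, -1.0]]
ft_force: [-0.7, 1.1, 5.0]
finger_gap: 0.509
```

Emit:
drive_tool(rows=[0,0,-10,0,0,0,1,0,0,-35,0,0,0,1,10,3,-55,0,0,0,1,40,12,-60,0,0,2,1,80,24,-60,0,0,4,1,120,36,-60,0,0,6,1,160,48,-60,0,0,8,1,195,60,-60,0,0,10,1])

```text
time: 6.07
eef_pos: [0.5209, -0.1677, 0.0798]
ee_rot: [[-0.2, 0.98, 0.004], [0.98, 0.2, -0.003], [-0.004, 0.003, -1.0]]
ft_force: [0.9, 0.3, -2.0]
finger_gap: 0.506
```

```bash
cat >> h.py <<'E'
th=np.radians(100);LO=np.array([.4848,.0889,0])
LR=np.array([[np.cos(th),-np.sin(th),0],[np.sin(th),np.cos(th),0],[0,0,1]])
def st(lx=None,ly=0,z=0):
    s=bot.sense();R=s["ee_rot"];e=s["eef_pos"]
    print("t",s["time"],"lane pos",np.round(LR.T@(e-LO)*1000,1),"F lane",np.round(LR.T@s["ft_force"],2),"gap",round(s["finger_gap"]*85,1),"yaw y",round(np.degrees(np.arctan2(R[1,1],R[0,1])),2))
    if lx is not None: print("delta",np.round(R.T@(LO+LR@np.array([lx,ly,z])/1000-e)*1000,1))
E
python3 -c "
from h import *
st(-135,0,80)"
```

```text
t 6.0667 lane pos [-258.9    9.    79.8] F lane [ 0.14 -0.97 -2.01] gap 43.1 yaw y 11.55
delta [123.7  12.4  -0.7]
```

Emit:
drive_tool(rows=[35,3,0,0,0,0.8,1,70,7,0,0,0,1.6,1,100,10,5,0,0,1.6,1,118,12,15,0,0,1.6,1,124,12,28,0,0,1.6,1,124,12,38,0,0,1.6,1,124,12,45,0,0,1.6,1,124,12,45,0,0,1.6,1])

```text
time: 6.73
eef_pos: [0.5074, -0.0438, 0.0336]
ee_rot: [[-0.173, 0.985, 0.002], [0.985, 0.173, -0.003], [-0.003, 0.001, -1.0]]
ft_force: [0.4, -1.0, -2.6]
finger_gap: 0.511
```

```bash
python3 -c "
from h import *
p=snap('wrist','w2');st(-135,0,12.5)
for r in optics.place_of('lane',p)[:1]+optics.place_of('apron',p)[:1]: print(r, LR.T@(at_z(p,r['at'],.002)-LO)*1000)
"
```

```text
t 6.7833 lane pos [-135.     0.5   34.3] F lane [ 0.22  0.13 -1.28] gap 43.0 yaw y 9.94
delta [ 0.   0.4 21.8]
```

View pics/w2.png

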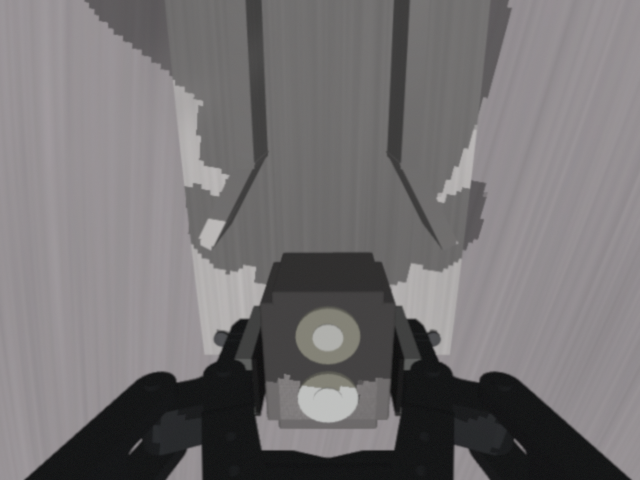

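The wrist view shows the cassette held over the apron. It is centred (column 327) between the lane walls, which are at about columns 260 and 395, and it looks parallel. Lowering it gently.

Emit:
drive_tool(rows=[0,0,6,0,0,0,1,0,0,11,0,0,0,1,0,0,15,0,0,0,1,0,0,17,0,0,0,1,0,0,19,0,0,0,1,0,0,20,0,0,0,1,0,0,21,0,0,0,1,0,0,21.5,0,0,0,1])

```text
time: 7.55
eef_pos: [0.5084, -0.0444, 0.0133]
ee_rot: [[-0.172, 0.985, 0.004], [0.985, 0.172, -0.004], [-0.004, 0.003, -1.0]]
ft_force: [-0.2, 0.5, -2.0]
finger_gap: 0.509
```

```bash
python3 -c "
from h import *
st(-135,0,12)"
```

```text
t 7.55 lane pos [-1.354e+02 -1.000e-01  1.330e+01] F lane [ 0.57  0.13 -2.  ] gap 43.2 yaw y 9.92
delta [ 0.4 -0.1  1.3]
```

Nearly down, so I'll creep the last bit and then open slightly.

Emit:
drive_tool(rows=[0,0,0.7,0,0,0,1,0,0,1.2,0,0,0,1,0,0,1.6,0,0,0,1,0,0,1.6,0,0,0,1,0,0,1.6,0,0,0,1])

```text
time: 7.97
eef_pos: [0.5085, -0.0444, 0.0121]
ee_rot: [[-0.172, 0.985, 0.005], [0.985, 0.172, -0.004], [-0.004, 0.004, -1.0]]
ft_force: [-2.0, -0.0, 5.5]
finger_gap: 0.508
```

Emit:
drive_tool(rows=[0,0,0,0,0,0,-0.5,0,0,0,0,0,0,-0.5,0,0,0,0,0,0,-0.5,0,0,-5,0,0,0,-0.5,0,0,-30,0,0,0,-0.5,0,0,-60,0,0,0,-0.5,0,0,-75,0,0,0,-0.5,0,0,-75,0,0,0,-0.5])

```text
time: 8.63
eef_pos: [0.5099, -0.0445, 0.0905]
ee_rot: [[-0.172, 0.985, 0.009], [0.985, 0.172, -0.005], [-0.006, 0.008, -1.0]]
ft_force: [0.6, 0.9, 0.2]
finger_gap: 0.75
```

```bash
python3 -c "
from h import *
st(-190,0,90)
p=snap('wrist','w3')
for r in optics.place_of('cassette_mid',p)[:1]: print(r, LR.T@(at_z(p,r['at'],.022)-LO)*1000)"
```

```text
t 8.6333 lane pos [-135.8   -1.5   90.5] F lane [ 0.76 -0.74  0.19] gap 63.8 yaw y 9.93
delta [-54.2  -1.5   0.8]
{'at': [322.1, 257.7], 'score': 0.68} [-134.13472998    0.58746765   22.        ]
```

View pics/w3.png

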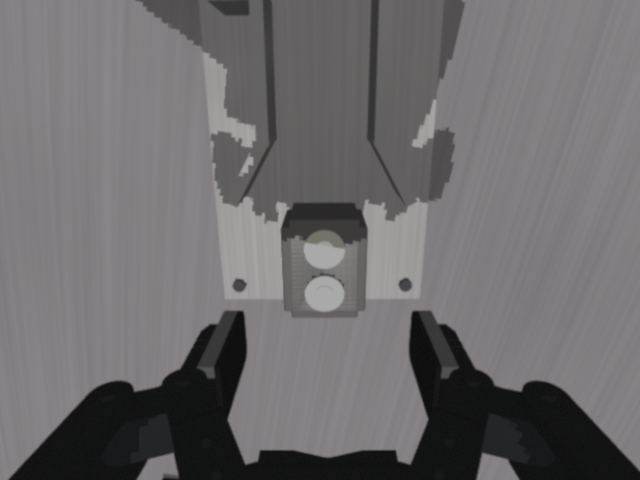

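The wrist view shows the cassette standing lengthwise and straight on the apron (discs at (324,250) and (325,293)), in front of the funnel. Now shut the fingers and go down behind it.

Emit:
drive_tool(rows=[-30,-1,0,0.46,0.37,0,1,-60,-1,0,0.46,0.37,0,1,-65,-1,15,0.46,0.37,0,1,-65,-1,35,0.46,0.37,0,1,-65,-1,55,0.46,0.37,0,1,-65,-1,70,0.46,0.37,0,1,-65,-1,77,0.46,0.37,0,1,-65,-1,77,0.46,0.37,0,1])

```text
time: 9.4
eef_pos: [0.5177, -0.1083, 0.0089]
ee_rot: [[-0.172, 0.985, -0.007], [0.985, 0.172, 0.002], [0.003, -0.006, -1.0]]
ft_force: [0.4, -0.2, -0.5]
finger_gap: -0.004
```

```bash
python3 -c "
from h import *
st(-175,0,12)"
```

```text
t 9.4 lane pos [-199.9    1.8    8.9] F lane [-0.22 -0.38 -0.55] gap -0.3 yaw y 9.92
delta [24.9  1.8 -3.1]
```

Emit:
drive_tool(rows=[5,1.5,-3,-0.3,-0.1,0,1,12,1.8,-3,-0.3,-0.1,0,1,18,1.8,-3,-0.3,-0.1,0,1,24,1.8,-3,-0.3,-0.1,0,1,30,1.8,-3,-0.3,-0.1,0,1,37,1.8,-3,-0.3,-0.1,0,1,44,1.8,-3,-0.3,-0.1,0,1,51,1.8,-3,-0.3,-0.1,0,1])

```text
time: 10.07
eef_pos: [0.5107, -0.057, 0.0122]
ee_rot: [[-0.172, 0.985, -0.001], [0.985, 0.172, 0.001], [0.001, -0.001, -1.0]]
ft_force: [0.2, -2.0, 1.3]
finger_gap: -0.004
```

```bash
python3 -c "
from h import *
st(-80,0,12)"
```

```text
t 10.0667 lane pos [-148.2   -0.2   12.2] F lane [-1.99  0.1   1.33] gap -0.3 yaw y 9.92
delta [68.2 -0.3  0.3]
```

Emit:
drive_tool(rows=[9,0,0,0,0,0,1,18,0,0,0,0,0,1,27,0,0,0,0,0,1,36,0,0,0,0,0,1,45,0,0,0,0,0,1,54,0,0,0,0,0,1,61,0,0,0,0,0,1,68,0,0,0,0,0,1])

```text
time: 10.73
eef_pos: [0.4988, 0.0108, 0.0123]
ee_rot: [[-0.173, 0.985, -0.001], [0.985, 0.173, 0.001], [0.002, -0.001, -1.0]]
ft_force: [-0.3, 0.4, -0.9]
finger_gap: 0.002
```

```bash
python3 -c "
from h import *
st(-20,0,12)
p=snap('wrist','w4')
for r in optics.place_of('cassette_mid',p)[:1]: print(r, LR.T@(at_z(p,r['at'],.022)-LO)*1000)"
```

```text
t 10.7333 lane pos [-79.3  -0.2  12.3] F lane [ 0.42  0.21 -0.93] gap 0.1 yaw y 9.93
delta [59.3 -0.3  0.3]
{'at': [328.1, 237.9], 'score': 0.97} [-38.8609651   -0.84435783  22.        ]
```

View pics/w4.png

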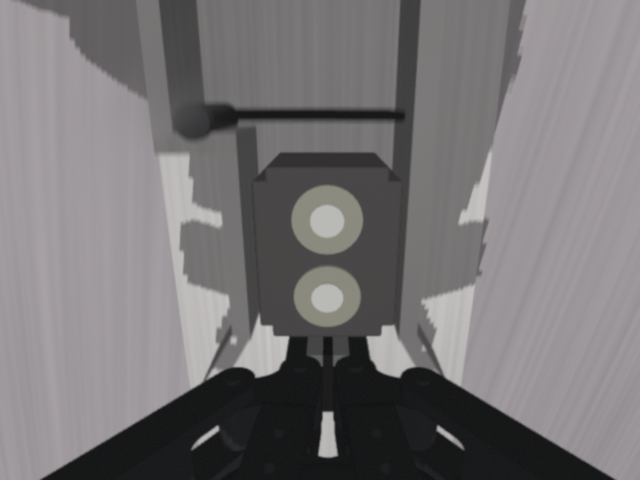

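The cassette is centred and square in the lane, with its front edge near row 155 just before the shut flap at row 115. I'll keep pushing through the flap.

Emit:
drive_tool(rows=[7,0,0,0,0,0,1,14,0,0,0,0,0,1,21,0,0,0,0,0,1,28,0,0,0,0,0,1,35,0,0,0,0,0,1,42,0,0,0,0,0,1,49,0,0,0,0,0,1,56,0,0,0,0,0,1])

```text
time: 11.5
eef_pos: [0.4891, 0.0666, 0.0124]
ee_rot: [[-0.173, 0.985, -0.001], [0.985, 0.173, 0.001], [0.001, -0.001, -1.0]]
ft_force: [1.6, -3.0, -0.6]
finger_gap: -0.004
```

Emit:
drive_tool(rows=[7,0,0,0,0,0,1,14,0,0,0,0,0,1,21,0,0,0,0,0,1,28,0,0,0,0,0,1,35,0,0,0,0,0,1,42,0,0,0,0,0,1,49,0,0,0,0,0,1,56,0,0,0,0,0,1])

```text
time: 12.17
eef_pos: [0.4794, 0.1224, 0.0126]
ee_rot: [[-0.173, 0.985, -0.001], [0.985, 0.173, 0.001], [0.001, -0.001, -1.0]]
ft_force: [1.0, -1.8, -0.0]
finger_gap: -0.001
```

```bash
python3 -c "
from h import *
st(50,0,12)
p=snap('wrist','w5')
for r in optics.place_of('cassette_mid',p)[:1]: print(r, LR.T@(at_z(p,r['at'],.022)-LO)*1000)"
```

```text
t 12.1667 lane pos [34.  -0.5 12.6] F lane [-1.94 -0.65 -0.  ] gap -0.0 yaw y 9.96
delta [16.  -0.5  0.6]
{'at': [331.2, 240.1], 'score': 0.61} [73.53034235 -2.18402047 22.        ]
```

View pics/w5.png

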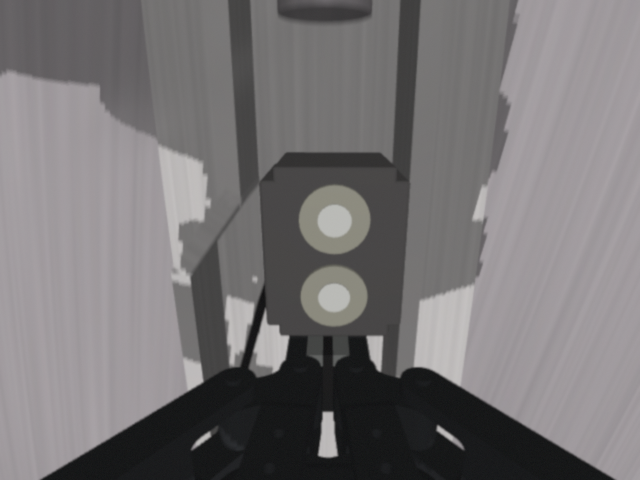

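The cassette is past the gate, pressed slightly towards -y, and the flap lies along its left side (about (250,330)). The plunger disc shows at the top, with its front face at about row 20.

```bash
cat >> h.py <<'E'
def avg(n=5):
    F=[]
    for _ in range(n): optics.snapshot("wrist"); F.append(LR.T@bot.sense()["ft_force"])
    F=np.array(F);print("avg",F.mean(0).round(2),"sd",F.std(0).round(2))
E
python3 -c "
from h import *
p=snap('wrist');T=p['world_from_camera']
for x in (125,130,135,140,145,150,155,160): print(x,np.round(proj(p,LO+LR@np.array([x,0,8])/1000)),np.round(proj(p,LO+LR@np.array([x,0,36])/1000)))
q=snap('top')
for n in ('plunger','cassette_mid'):
  for r in optics.place_of(n,q)[:1]+[dict(at=[175+205/4,215+270/4])]: print(n,r,LR.T@(at_z(q,r['at'],.022)-LO)*1000)
avg();st()"
```

```text
125 [326.  87.] [326.  83.]
130 [326.  71.] [326.  64.]
135 [326.  56.] [326.  44.]
140 [326.  40.] [326.  24.]
145 [326.  23.] [326.   4.]
150 [326.   7.] [326. -17.]
155 [326. -10.] [326. -39.]
160 [326. -28.] [325. -61.]Traceback (most recent call last):
  File "<string>", line 7, in <module>
    for r in optics.place_of(n,q)[:1]+[dict(at=[175+205/4,215+270/4])]: print(n,r,LR.T@(at_z(q,r['at'],.022)-LO)*1000)
             ~~~~~~~~~~~~~~~^^^^^
ValueError: it knows: apron, bottle, cassette_mid, far_end, jar, lane, plate, seal
```

The plunger face is at about 146 mm by eye, so contact should come near TCP x ≈ 78. Advance to 68, then feel.

Emit:
drive_tool(rows=[6,0,0,0,0,0,1,12,0,0,0,0,0,1,18,0,0,0,0,0,1,23,0,0,0,0,0,1,27,0,0,0,0,0,1,30,0,0,0,0,0,1,32,0,0,0,0,0,1,34,0,0,0,0,0,1])

```text
time: 13.03
eef_pos: [0.473, 0.1557, 0.0125]
ee_rot: [[-0.174, 0.985, -0.002], [0.985, 0.174, 0.001], [0.002, -0.001, -1.0]]
ft_force: [0.0, -1.8, 0.9]
finger_gap: -0.002
```

```bash
python3 -c "
from h import *
st(78,0,12);avg(6);st()
p=snap('wrist')
for r in optics.place_of('cassette_mid',p)[:1]: print(r, LR.T@(at_z(p,r['at'],.022)-LO)*1000)
g=cv2.cvtColor(p['pixels'],cv2.COLOR_RGB2GRAY);print(g[60:170:2,326])
"
```

```text
t 13.0333 lane pos [67.9  0.  12.5] F lane [-1.78  0.28  0.93] gap -0.2 yaw y 10.01
delta [10.1  0.   0.5]
avg [-0.04  0.12 -0.28] sd [0.61 0.28 0.3 ]
t 13.3333 lane pos [67.6 -0.  12.4] F lane [ 0.55  0.02 -0.48] gap -0.2 yaw y 9.99
[ 56  56  54  55  55  55  54  55  54  58  95 102 101 101 101 101 101 101
 101 101 100 100 101 101 100 100 100 100 100 100  95  85  99 101 100 100
  99 100 103 112 113 113 114 113 113 101  51  50  51  49  50  50  54  67
  71]
```

Emit:
drive_tool(rows=[2,0,0,0,0,0,1,3,0,0,0,0,0,1,4,0,0,0,0,0,1,5,0,0,0,0,0,1,6,0,0,0,0,0,1,7,0,0,0,0,0,1,7.5,0,0,0,0,0,1,8,0,0,0,0,0,1])

```text
time: 14.1
eef_pos: [0.4717, 0.1634, 0.0125]
ee_rot: [[-0.174, 0.985, -0.002], [0.985, 0.174, 0.002], [0.002, -0.001, -1.0]]
ft_force: [0.0, -2.9, -0.1]
finger_gap: -0.003
```

```bash
python3 -c "
from h import *
st();avg(5);st()"
```

```text
t 14.1 lane pos [75.6 -0.  12.5] F lane [-2.82  0.48 -0.06] gap -0.3 yaw y 9.99
avg [-0.55  0.38 -0.19] sd [0.49 0.35 0.58]
t 14.35 lane pos [75.6 -0.  12.4] F lane [-0.48  0.62  0.77] gap -0.2 yaw y 9.99
```

Emit:
drive_tool(rows=[0.5,0,0,0,0,0,1,1,0,0,0,0,0,1,1.5,0,0,0,0,0,1,2,0,0,0,0,0,1])

```text
time: 14.68
eef_pos: [0.4714, 0.1651, 0.0125]
ee_rot: [[-0.173, 0.985, -0.002], [0.985, 0.173, 0.001], [0.001, -0.001, -1.0]]
ft_force: [1.4, -6.0, 0.2]
finger_gap: -0.001
```

```bash
python3 -c "
from h import *
st();avg(5);st()"
```

```text
t 14.6833 lane pos [77.3 -0.  12.5] F lane [-6.19 -0.33  0.19] gap -0.1 yaw y 9.97
avg [-4.72  0.25 -0.21] sd [0.56 0.37 0.47]
t 14.9333 lane pos [77.4 -0.1 12.5] F lane [-4.11  0.5  -0.48] gap -0.4 yaw y 9.98
```

Emit:
drive_tool(rows=[0.5,0,0,0,0,0,1,1,0,0,0,0,0,1,1.5,0,0,0,0,0,1,1.7,0,0,0,0,0,1])

```text
time: 15.27
eef_pos: [0.4712, 0.1665, 0.0125]
ee_rot: [[-0.173, 0.985, -0.001], [0.985, 0.173, 0.0], [0.001, -0.001, -1.0]]
ft_force: [0.6, -7.9, 0.3]
finger_gap: 0.001
```

```bash
python3 -c "
from h import *
st();avg(5);st()"
```

```text
t 15.2667 lane pos [78.8 -0.1 12.5] F lane [-7.91  0.83  0.35] gap 0.1 yaw y 9.97
avg [-6.43  0.13  0.31] sd [0.47 0.32 0.44]
t 15.5167 lane pos [78.8 -0.  12.5] F lane [-6.86  0.67  0.85] gap -0.2 yaw y 9.97
```

The force slope matches the plunger at 1.2 N/mm, so it is now about 3 mm in. I'll add 1.5 mm and hold.

Emit:
drive_tool(rows=[0.5,0,0,0,0,0,1,1,0,0,0,0,0,1,1.3,0,0,0,0,0,1,1.6,0,0,0,0,0,1,1.6,0,0,0,0,0,1,1.6,0,0,0,0,0,1])

```text
time: 16.02
eef_pos: [0.471, 0.1676, 0.0125]
ee_rot: [[-0.173, 0.985, -0.001], [0.985, 0.173, -0.001], [-0.0, -0.001, -1.0]]
ft_force: [0.3, -8.8, -0.2]
finger_gap: -0.003
```

```bash
python3 -c "
from h import *
st();avg(5);st()"
```

```text
t 16.0167 lane pos [79.9 -0.  12.5] F lane [-8.7   1.27 -0.17] gap -0.2 yaw y 9.95
avg [-8.05  0.67  0.24] sd [0.25 0.37 0.53]
t 16.2667 lane pos [79.9 -0.1 12.5] F lane [-8.2   0.46  0.9 ] gap -0.2 yaw y 9.95
```

Emit:
drive_tool(rows=[-1,0,0,0,0,0,1,-2,0,0,0,0,0,1,-3,0,0,0,0,0,1,-4,0,0,0,0,0,1,-5,0,0,0,0,0,1,-6,0,0,0,0,0,1,-6.5,0,0,0,0,0,1,-6.5,0,0,0,0,0,1])

```text
time: 16.93
eef_pos: [0.4721, 0.1612, 0.0125]
ee_rot: [[-0.173, 0.985, -0.001], [0.985, 0.173, -0.0], [-0.0, -0.001, -1.0]]
ft_force: [0.0, -0.6, -0.2]
finger_gap: -0.0
```

```bash
python3 -c "
from h import *
st();avg(5)"
```

```text
t 16.9333 lane pos [73.4 -0.1 12.5] F lane [-0.58  0.08 -0.15] gap -0.0 yaw y 9.95
avg [ 0.04 -0.25 -0.35] sd [0.19 0.52 0.22]
```

Emit:
drive_tool(rows=[0,0,-4,0,0,0,1,0,0,-10,0,0,0,1,0,0,-18,0,0,0,1,0,0,-28,0,0,0,1,0,0,-42,0,0,0,1,0,0,-65,0,0,0,1,0,0,-95,0,0,0,1,0,0,-130,0,0,0,1])

```text
time: 17.85
eef_pos: [0.4714, 0.1612, 0.1438]
ee_rot: [[-0.173, 0.985, -0.003], [0.985, 0.173, -0.001], [-0.0, -0.003, -1.0]]
ft_force: [1.5, -0.2, -0.0]
finger_gap: 0.003
```

Emit:
drive_tool(rows=[-20,0,-20,0,0,0,1,-50,0,-40,0,0,0,1,-80,0,-50,0,0,0,1,-100,0,-50,0,0,0,1,-100,0,-50,0,0,0,1])

```text
time: 18.27
eef_pos: [0.4897, 0.0599, 0.1954]
ee_rot: [[-0.17, 0.985, -0.0], [0.985, 0.17, -0.002], [-0.002, -0.0, -1.0]]
ft_force: [0.5, -0.2, -1.1]
finger_gap: 0.006
```

```bash
python3 -c "
from h import *
st();p=snap('wrist','w6')
for r in optics.place_of('cassette_mid',p)[:1]: print(r, LR.T@(at_z(p,r['at'],.022)-LO)*1000)
q=snap('side','s6');
for n in ('bottle','jar','seal'):
  for r in optics.place_of(n,q)[:1]: print(n,r['score'],at_z(q,r['at'],0))
"
```

```text
t 18.2667 lane pos [-29.4   0.2 195.4] F lane [-0.29 -0.5  -1.07] gap 0.5 yaw y 9.8
{'at': [329.3, 10.9], 'score': 0.75} [116.83962463  -1.91834282  22.        ]
bottle 0.82 [0.49781465 0.39935491 0.        ]
jar 0.73 [0.59182718 0.26936438 0.        ]
```

View pics/w6.png

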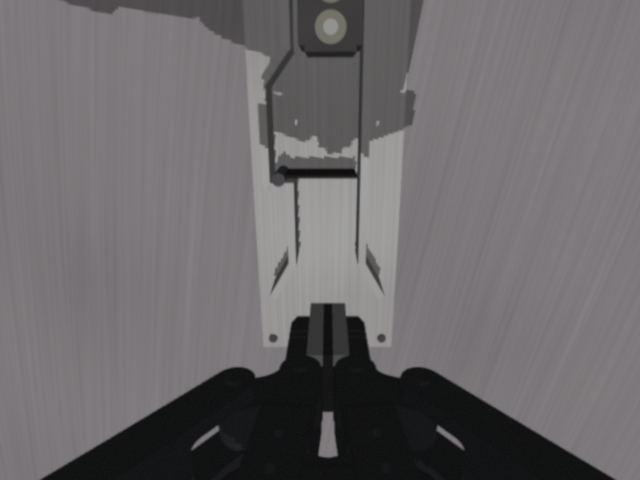

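The wrist view shows the flap shut across the lane (row 173) and the cassette beyond it near (330,25), with the robot clear. The bottle estimate differs a little from the first one, so I'll compare pixels in the side images, then hand in.

```bash
python3 -c "
from h import *
a=cv2.imread('pics/side0.png',0);b=cv2.imread('pics/s6.png',0)
for n,(x,y,w,h) in dict(bottle=(212,118,36,64),jar=(264,158,36,42),seal=(404,342,48,40)).items():
    r=cv2.matchTemplate(b[y-15:y+h+15,x-15:x+w+15],a[y:y+h,x:x+w],cv2.TM_CCOEFF_NORMED);_,s,_,l=cv2.minMaxLoc(r);print(n,round(s,3),l[0]-15,l[1]-15)
bot.job_done()"
```

```text
bottle 0.092 -15 15
jar 0.997 0 0
seal 0.996 0 0
the job is handed in; nothing more can be done
```

View pics/s6.png

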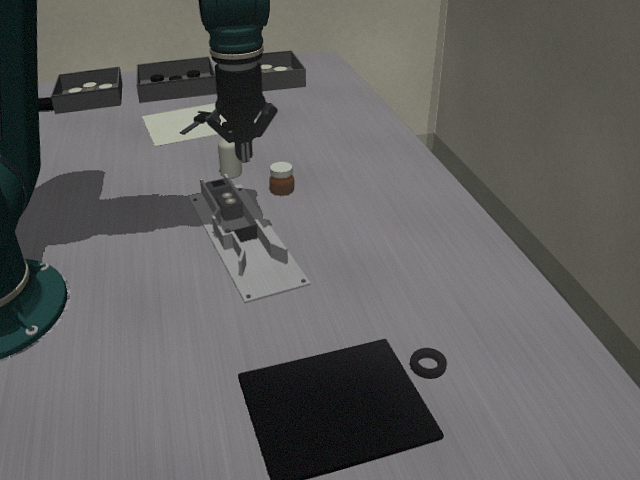

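I put the cassette down lengthwise on the apron, slid it through the flap with shut fingers and pressed the plunger about 4 mm in. I then backed off, lifted clear and handed the job in at about 18 s of the 66 s allowed. The hand-in gives no verdict.

- **Plunger:** the force rose at 1.2 N/mm from contact, to about 8 N when held still. The force and the distance pushed both put it 3.8–4.4 mm in, short of the 7.5 mm limit.
- **Cassette and flap:** the last wrist picture shows the flap shut behind the cassette. The network puts the cassette centre about 117 mm beyond the gate and 2 mm off the middle of the lane. The robot was out of the lane and touching nothing.
- **Jar and seal:** both match the first side picture exactly, with no shift.
- **Bottle:** the automatic picture comparison failed (score 0.09) because the gripper hid the bottle's top. The network's position was about 25 mm off its first side-view reading, probably from the same occlusion. I looked at the picture only after handing in: the visible lower part stands at the same pixels, near (231,175). At the lane end the hand stayed about 0.2 m from the bottle. At the start it passed at a height of about 0.23 m.

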